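# Draw the spring slide to its mark with the pull pin and hold it

### The job

Take the pull pin out of its holder block and put it down through the eye of the spring rig's carriage until its collar rests on the eye. With the pin, pull the carriage out along its guide rods until its pointer stands over the notch of the white index clip, and finish while still holding it there against the spring by the pin's handle: do not let go, and do not touch the carriage itself with the gripper at the end. Leave the petri dish, the jar and the crucible where they stand.

Things in the scene. Friction and masses are not known exactly. Their poses are not given: they have to be found in the camera images.
- rig: Spring pull rig fixed to the bench: grey base plate 255 x 100 x 10 mm, end blocks (tops at 40 mm) with two 8 mm guide rods along x, steel spring barrel behind. Origin on the bench right under the eye's home position; plate from x = -95 to +160 mm. +x points to the barrel; the slide is pulled out along -x, roughly towards the robot.
- carriage: Steel carriage on the guide rods, origin = centre of the eye's mouth, axes parallel to the rig's. Slides only along rig -x, 0 to 62 mm from home. The spring draws it home: 4.8 N at home plus 0.08 N per mm pulled (9 N at the farthest mark), friction 0.3 N; it never stays out by itself. Its 68 mm wide block lies 15 to 53 mm behind the eye (+x), top 3 mm lower than the mouth.
- eye (a point): Centre of the eye's mouth, 44 mm above the bench, on the flat top of the carriage's front tongue (30 x 30 mm, 14 mm thick). The eye is a vertical through hole of 13 mm diameter with a 1.5 mm chamfer, open below; the base plate's top lies 34 mm under the mouth.
- pointer (a point): Tip of the carriage's steel pointer, a 2 mm thick blade that sticks out to rig -y; moves with the carriage. 32 mm behind (+x), 58 mm to the -y side and 7.5 mm below the eye's mouth.
- clip: White plastic index clip fixed over the side bar of the rig, on its -y side, 24 mm long along the rig's x; two prongs with a notch 8 mm wide between them. It stands somewhere along the bar, 24 to 50 mm of pull from home. Axes parallel to the rig's; origin at the middle of the clip's length, 7 mm above the bench.
- notch (a point): Centre of the clip's 8 mm notch (between the two prongs, below the height of the pointer, which passes over). Axes parallel to the rig's. The pointer is at the mark when its tip has the same x in this frame, within 4 mm either way.
- holder: Grey plastic holder block 52 x 52 x 40 mm, fixed to the bench; a blind vertical hole of 13 mm diameter, 32 mm deep, in the middle of its top. Origin at the centre of its underside.
- pin: Loose pull pin, 76 mm long, about 70 g, upright in the holder at the start. Origin at the centre of its lower tip, z up along the pin. Shaft 10 mm diameter from 0 to 28 mm (tip chamfered to 5 mm), collar 22 mm diameter from 28 to 32 mm, black square handle 18 x 18 mm from 32 to 76 mm, flats along the pin's x and y. In the holder the collar rests on the block's top.
- collar (a point): Underside of the pin's collar, on the pin's axis, 28 mm above its tip; it meets the eye's mouth when the pin is fully in.
- petri_dish: Bystander: clear petri dish 65 mm wide, 14 mm high, behind the holder. Origin at its underside.
- powder_jar: Bystander: white lidded sample jar 60 mm wide, 85 mm high. Origin at its underside.
- crucible: Bystander: white porcelain crucible 40 mm wide, 34 mm high. Origin at its underside.

How it is judged:
On the way, in this order (a step that is already met when the one before it is completed fails the run):
1. the pin is down through the carriage's eye, its collar on the eye (horizontal distance between collar and carriage below 0.004 m and z of collar in the frame of carriage between -0.004 and 0.005 m and angle between pin's own z axis and vertical below 0.25 rad), for 0.2 s.
2. the pin, held in the gripper, has pulled the carriage to the mark (all of step 1 and x of pointer in the frame of notch between -0.004 and 0.004 m and contact force between the fingers and pin above 2 N and contact force between pin and carriage above 2.5 N and contact force between each of the arm, the fingers and carriage below 0.5 N), for 0.3 s.
At the end, for the whole second after the job is handed in: Pointer at rest within 4 mm of the notch centre; pin in the eye (collar within 5 mm of the mouth, 4 mm of centre, under 0.25 rad tilt); fingers hold the pin (over 2 N), the pin bears the spring (over 2.5 N on the carriage); arm and gripper off the carriage (all of step 2 and linear speed of carriage below 0.01 m/s); the arm keeps its last pose, push and grip.
It fails at once if the petri dish is moved more than 25 mm (distance of petri_dish from where it was at the start of the episode above 0.025 m).
It fails at once if the powder jar is moved more than 25 mm (distance of powder_jar from where it was at the start of the episode above 0.025 m).
It fails at once if the crucible is moved more than 25 mm (distance of crucible from where it was at the start of the episode above 0.025 m).
It also fails if it takes over 58 s, if anything falls off the work surface, if the arm or the gripper's body presses on something with over 40 N, if the wrist force passes 120 N, or if a joint passes its speed limit or range.

### The arm

A 6-joint arm with a two-finger parallel gripper is mounted at the origin on a cart in front of the work surface, level with it; the furniture and walls round the work are solid. World frame = base frame: x ahead of the robot, y to its left, z up, the work surface at z = 0. Lengths are in m, angles in rad, forces in N, time in s.
With the tool pointing down it reaches from about 0.375 to 0.9 m from the base axis. Payload 3.1 kg.
Tool frame: the origin (TCP) lies at the very end of the fingers, on their centre line; the grasp point (between the pads) lies 19 mm behind it; z points along the fingers, y is the line along which they close (so a half turn about z gives the same grasp; the last joint's range is limited). The gripper opens to 85 mm and grips with 20 to 120 N. Pads are 22 mm wide; open, the fingers measure 114 mm over their backs; the gripper's body (76 mm by 85 mm) begins 54 mm behind the grasp point. The pads swing forward as they close: fully open they stand 13 mm farther back than shut.
Start: joints at [-1.349, 0.527, 1.433, -0, 1.181, -0.178], TCP at [0.244, -0.575, 0.231] pointing down, gripper open.
Joint ranges: [-3.08, 3.08], [-0.75, 2.2], [0.22, 2.44], [-1.43, 4.57], [0, 2.65], [-2.85, 2.85]. Speed limits (rad/s): [2.79, 2.79, 3.14, 3.14, 3.14, 3.14].

### API

Orientations are given as a unit quaternion [x, y, z, w].
In Python, from station import sense, snapshot, camera_params, sign_off gives the robot as it stands.
- The arm moves only by the shell command python3 -m handwheel 'ROWS' [OPENING] [FORCE]. ROWS is JSON, a list that holds one entry, the list of rows, each a list of 4 numbers: the shift along the tool's x, y, z in units of 25 mm (1.0 is 25 mm), then the turn about the tool's z in units of 6 degrees (1.0 is 6 degrees). A call has 1 to 20 rows; each row shifts and turns the commanded pose from where the row before left it, along the tool's axes as they then stand; what a row does not reach is not made up. A row lasts 1/8 s, in which the tool goes at most 62.5 mm and 10.7 degrees, less where a joint would pass 70% of its speed; a pose out of reach is approached as far as the arm can. A call is refused whole if a number of a shift passes 1 or a number of a turn 1, either way. A call with a gripper value outside its range is refused whole. OPENING is the finger opening in mm, from 0 to 85.4, set as the call begins (- or left out, the last holds). The fingers move at their own pace and stop on an object; FORCE is the grip in N (left out, the last holds). Time passes only in rows, so rows that do not move let the fingers close. It gives the time, the measured TCP pose, the force, the opening and the grip force at its end, in the units of the state.
- sense(): the state, without advancing time (a new reading comes with each control period).
- snapshot(name): name is "side" or "top"; returns (picture, depth): 480x640x3 uint8, red, green, blue; 480x640 float32, m along the optical axis (not along the pixel's ray), 0 where there is no reading.
- camera_params(name): a dict with "mtx" (3x3 intrinsics, pixels), "D" ([k1, k2, p1, p2, k3] as OpenCV has them; the pictures are not rectified), "extrinsics" (4x4, takes a point from camera to world coordinates). Camera axes: x right, y up, looking along -z (the intrinsics and any distortion apply to the point x, -y, -z); pixel columns grow to the right and rows downward; lengths in m; the calibration is good to about 2 mm. A picture is of the moment at which its call begins. camera_params takes no time and is no camera call.
- sign_off(): hands the job in; it is judged then, once.
The state is a dict: "t": time; "q": joint angles; "qd": joint speeds; "tau": joint torques, N m; "tcp_pos": TCP position; "tool_rot": TCP orientation; "force": force on the tool from outside, world axes, zero at the start; "ft_torque": the same for the moment, N m; "finger_gap": opening from 0.0 (shut) to 1.0 (fully open); "gripper_force": force on a finger pad.
Only numpy, scipy, OpenCV 4.12 (cv2) and the standard library are available. Lean on these libraries where they do the work, as an engineer would, in place of code of your own. Each camera call takes 0.05 s, during which the arm holds its last target. There are 200 camera calls.

## Working session

There is one attempt and no reset: what is moved stays moved. The work goes in short steps, Python scripts to look and compute and a shell command to move; the robot and the scene stay as the last step left them, time stands still between calls to the robot, and variables do not carry over. Pictures are saved under pics/ and viewed, at most 10 in all, crops included, and the job is handed in when it is done.

```bash
ls; mkdir -p pics
python3 - <<'E'
from station import *
import cv2,numpy as np
s=sense();print({k:np.round(v,3).tolist() for k,v in s.items()})
for n in("side","top"):
    p,d=snapshot(n);np.savez(f"pics/{n}0.npz",p=p,d=d);cv2.imwrite(f"pics/{n}0.png",p[...,::-1])
    c=camera_params(n);print(n,[np.round(c[k],4).tolist() for k in("mtx","D","extrinsics")],(d>0).mean())
E
```

```text
pics
{'t': 0.0, 'q': [-1.348, 0.528, 1.434, 0.0, 1.181, -0.179], 'qd': [0.001, 0.001, 0.002, 0.002, -0.003, 0.001], 'tau': [-0.0, -44.235, -17.803, -0.0, 0.008, -0.0], 'tcp_pos': [0.244, -0.575, 0.23], 'tool_rot': [0.98, 0.199, -0.0, -0.001], 'force': [-0.154, 0.412, 0.318], 'ft_torque': [-0.009, 0.01, 0.009], 'gripper_force': 0.0, 'finger_gap': 0.997}
side [[[440.5064, 0.0, 315.2724], [0.0, 440.5064, 237.6032], [0.0, 0.0, 1.0]], [-0.0095, 0.0, 0.0, 0.0, 0.0], [[-0.998, 0.014, -0.0624, 0.4751], [-0.0619, -0.4559, 0.8879, 1.0805], [-0.016, 0.8899, 0.4558, 0.5338], [0.0, 0.0, 0.0, 1.0]]] 0.9958658854166667
top [[[513.6337, 0.0, 329.4894], [0.0, 513.6337, 241.6564], [0.0, 0.0, 1.0]], [-0.0247, 0.0, 0.0, 0.0, 0.0], [[-0.0228, 0.9831, -0.1814, 0.3637], [-0.9992, -0.0283, -0.0278, 0.1584], [-0.0325, 0.1806, 0.983, 1.0892], [0.0, 0.0, 0.0, 1.0]]] 0.99599609375
```

View pics/side0.png

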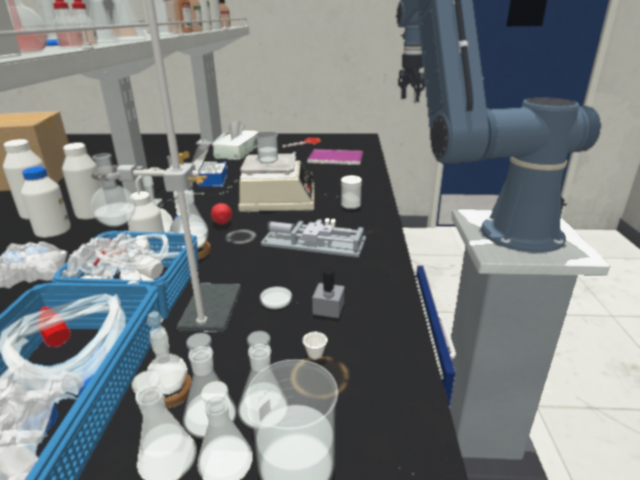

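View pics/top0.png

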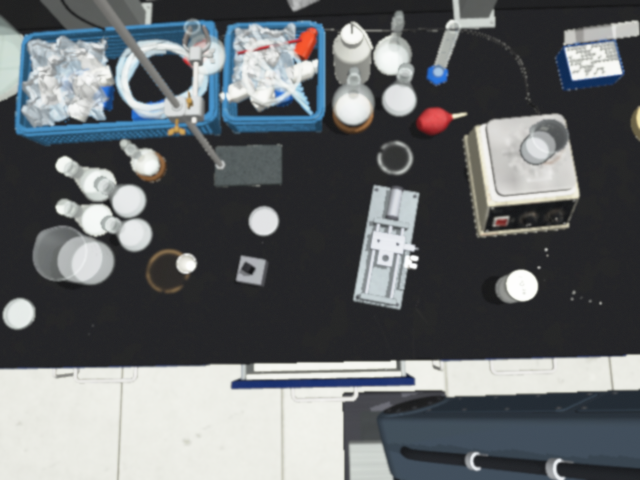

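The side view shows the holder near (328,300) with the pin's handle near (328,281), and the rig near (315,236). In the top view the holder and pin are near (251,269). The rig runs from (375,303) to (400,190), the eye is near (384,258), the pointer near (415,248) and the clip near (411,261). Next I'll enlarge the rig and the pin.

Run:
```python
import cv2,numpy as np
t=np.load("pics/top0.npz")["p"];s=np.load("pics/side0.npz")["p"]
a=cv2.resize(t[180:312,345:430],None,fx=4.5,fy=4.5,interpolation=cv2.INTER_CUBIC)
b=cv2.resize(t[250:292,230:275],None,fx=6,fy=6,interpolation=cv2.INTER_CUBIC)
c=cv2.resize(s[265:320,305:352],None,fx=6,fy=6,interpolation=cv2.INTER_CUBIC)
o=np.zeros((594,800,3),np.uint8);o[:a.shape[0],:a.shape[1]]=a;o[:b.shape[0],390:390+b.shape[1]]=b;o[255:255+c.shape[0],390:390+c.shape[1]]=c
cv2.imwrite("pics/crop0.png",o[...,::-1])
```

```text
(no output)
```

View pics/crop0.png

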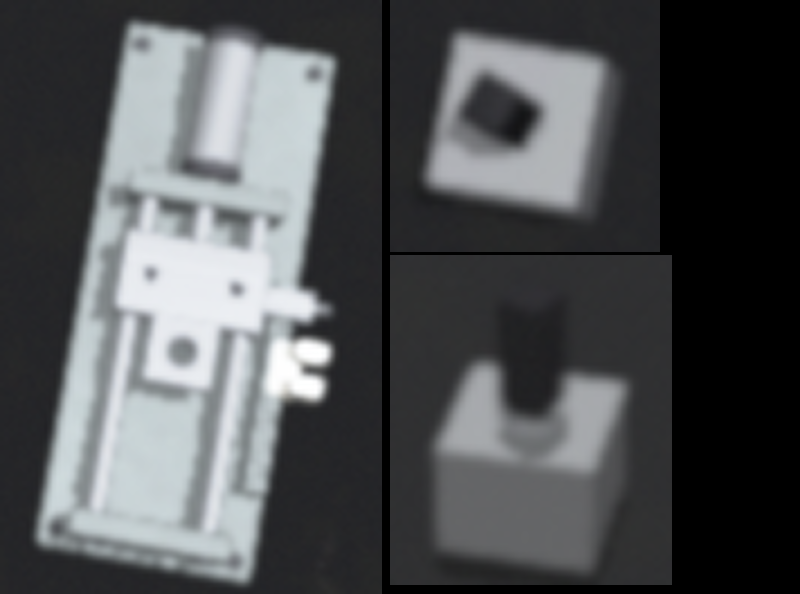

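The crop shows the eye at about top pixel (385.4,257.8), the pointer tip at (417.8,248.3), and the notch between the prongs at (414.3,262.2). The pin handle is turned in the holder, with its top face centred near (248,268).

```bash
cat > h.py <<'E'
import numpy as np,cv2
from station import *
def par(n):
    c=camera_params(n);return np.array(c["mtx"],float),np.array(c["D"],float),np.array(c["extrinsics"],float)
def rays(n,uv):
    K,D,E=par(n);p=cv2.undistortPoints(np.array(uv,float).reshape(-1,1,2),K,D)[:,0]
    return E[:3,3],np.c_[p[:,0],-p[:,1],-np.ones(len(p))]@E[:3,:3].T
def atz(n,uv,z):
    o,r=rays(n,uv);return o+r*((z-o[2])/r[:,2])[:,None]
def cloud(n,d):
    v,u=np.mgrid[:480,:640];o,r=rays(n,np.c_[u.ravel(),v.ravel()]);return (o+r*d.reshape(-1,1)).reshape(480,640,3)
def proj(n,P):
    K,D,E=par(n);q=(np.atleast_2d(P)-E[:3,3])@E[:3,:3];q[:,1:]*=-1
    return cv2.projectPoints(q,np.zeros(3),np.zeros(3),K,D)[0][:,0]
def tri(uvt,uvs):
    A=[];b=[]
    for n,uv in(("top",uvt),("side",uvs)):
        o,r=rays(n,[uv]);r=r[0]/np.linalg.norm(r[0]);M=np.eye(3)-np.outer(r,r);A.append(M);b.append(M@o)
    return np.linalg.lstsq(np.vstack(A),np.hstack(b),rcond=None)[0]
E
python3 - <<'E'
from h import *
np.set_printoptions(precision=4,suppress=True)
f=lambda L,s,x0,y0,ox=0,oy=0:[((u-ox+.5)/s-.5+x0,(v-oy+.5)/s-.5+y0) for u,v in L]
pl=atz("top",f([(127,22),(335,60),(250,580),(38,543)],4.5,345,180),.01);print("plate",pl)
e=lambda i,j:(np.degrees(np.arctan2(*(pl[i]-pl[j])[1::-1])),np.linalg.norm(pl[i]-pl[j]))
print("plate edges",e(0,3),e(1,2),e(0,1),e(3,2))
print("eye",atz("top",f([(182,350)],4.5,345,180),.044))
print("ptr",atz("top",f([(328,308)],4.5,345,180),.0365))
print("notch",atz("top",f([(312,354),(312,386)],4.5,345,180),.03))
ho=atz("top",f([(455,32),(608,60),(582,213),(427,185)],6,230,250,390,0),.04);print("holder",ho.mean(0),ho)
for n in("top","side"):
    d=np.load(f"pics/{n}0.npz");P=cloud(n,d["d"]);c=ho.mean(0)
    m=(abs(P[...,:2]-c[:2])<.035).all(-1)
    z=P[m][:,2];print(n,"z hist",np.histogram(z,np.arange(-.01,.11,.01))[0])
    h=m&(P[...,2]>.08);
    if h.sum():print("handle top",P[h].mean(0),h.sum(),np.argwhere(h).mean(0)[::-1],cv2.minAreaRect((P[h][:,:2]*1000).astype(np.float32)))
    h=m&(P[...,2]>.05);print("handle all",P[h].mean(0),P[h].min(0),P[h].max(0))
    h=m&(abs(P[...,2]-.04)<.006);print("holder top",P[h].mean(0),cv2.minAreaRect((P[h][:,:2]*1000).astype(np.float32)))
# two views: handle top centre
print("pred side px of eye/holder/handle",proj("side",np.array([atz("top",f([(182,350)],4.5,345,180),.044)[0],c,[*c[:2],.088]])))
# side: handle top face centre seen (532,305)in crop
print("tri handle",tri(f([(500,100)],6,230,250,390,0)[0],f([(533,302)],6,305,265,390,255)[0]))
E
```

```text
plate [[ 0.6866  0.0916  0.01  ]
 [ 0.6645 -0.0075  0.01  ]
 [ 0.4173  0.0451  0.01  ]
 [ 0.4368  0.1424  0.01  ]]
plate edges (np.float64(-11.496522815898661), np.float64(0.25490577838912926)) (np.float64(-12.002335816115313), np.float64(0.25270101275823104)) (np.float64(77.40249039472181), np.float64(0.10155663905351243)) (np.float64(78.65535251768078), np.float64(0.09930739728369462))
eye [[0.5205 0.0747 0.044 ]]
ptr [[0.5393 0.0062 0.0365]]
notch [[0.5191 0.0138 0.03  ]
 [0.5042 0.0146 0.03  ]]
holder [0.5025 0.352  0.04  ] [[0.5346 0.3741 0.04  ]
 [0.5233 0.3208 0.04  ]
 [0.4706 0.3298 0.04  ]
 [0.4816 0.3834 0.04  ]]
top z hist [192 162  29  27 307 233   9  10  12  76   5]
handle top [0.5027 0.3524 0.087 ] 81 [246.3704 266.8642] ((502.79644775390625, 352.5606689453125), (18.463232040405273, 17.485280990600586), 56.567100524902344)
handle all [0.5015 0.3507 0.0814] [0.4922 0.3416 0.0502] [0.5126 0.3635 0.0914]
holder top [0.5019 0.3514 0.0396] ((503.1209716796875, 353.0078430175781), (53.35421371459961, 52.17115783691406), 78.64832305908203)
side z hist [ 59 249 130 129 185 279  53  50  52  77   1]
handle top [0.5021 0.356  0.0862] 78 [328.3333 272.7436] ((501.71954345703125, 353.65997314453125), (18.752717971801758, 17.699649810791016), 58.72299575805664)
handle all [0.5018 0.3577 0.072 ] [0.4911 0.3436 0.0501] [0.5127 0.3653 0.0901]
holder top [0.5019 0.3608 0.04  ] ((501.9946594238281, 353.1617431640625), (54.40214538574219, 52.12192153930664), 78.43045806884766)
pred side px of eye/holder/handle [[325.0567 228.4463]
 [328.2195 291.5436]
 [328.1558 270.8422]]
tri handle [0.5032 0.35   0.0834]
```

```bash
cat >> h.py <<'E'
def yaw(s):
    from scipy.spatial.transform import Rotation as R
    M=R.from_quat(s["tool_rot"]).as_matrix();return M,np.degrees(np.arctan2(M[1,1],M[0,1]))
def togo(target,yt):
    s=sense();M,y=yaw(s);d=M.T@(np.array(target)-s["tcp_pos"])/.025;dy=(yt-y+90)%180-90
    print("t",round(s["t"],2),"tcp",np.round(s["tcp_pos"],4),"toolyaw",round(y,2),"tilt z",np.round(M[:2,2],4),"shift units",np.round(d,3),"turn units",round(-dy/6,3),"F",np.round(s["force"],1),"grip",s["gripper_force"],"gap",round(s["finger_gap"]*85.4,1))
E
python3 -m handwheel '[[[0,0,0,-1],[0,0,0,-1],[0,0,0,-1],[0,0,0,-1],[0,0,0,-1],[0,0,0,-0.75],[0,0,0,0]]]' 45 60
python3 -c "
from h import *;togo([.5025,.353,.13],-32.5)"
```

```text
t: 0.98
tcp_pos: [0.2438, -0.5751, 0.2308]
tool_rot: [0.877, 0.48, 0.0, -0.001]
force: [-0.3, 0.3, 0.7]
finger_gap: 0.522
gripper_force: 0.0
t 0.97 tcp [ 0.2438 -0.5751  0.2308] toolyaw -32.59 tilt z [-0.0002  0.0011] shift units [ 36.848 -11.273   4.071] turn units -0.015 F [-0.3  0.3  0.7] grip 0.0 gap 44.6
```

```bash
python3 -m handwheel '[[[1,-0.3,0,0],[1,-0.3,0,0],[1,-0.3,0,0],[1,-0.3,0,0],[1,-0.3,0,0],[1,-0.3,0,0],[1,-0.3,0,0],[1,-0.3,0,0],[1,-0.3,0,0],[1,-0.3,0,0],[1,-0.3,0,0],[1,-0.3,0,0],[1,-0.3,0,0],[1,-0.3,0,0],[1,-0.3,0,0],[1,-0.3,0,0],[1,-0.3,0,0],[1,-0.3,0,0]]]'
python3 -m handwheel '[[[1,-0.3,0,0],[1,-0.3,0,0],[1,-0.3,0,0],[1,-0.3,0,0],[1,-0.3,0,0],[1,-0.3,0,0],[1,-0.3,0,0],[1,-0.3,0,0],[1,-0.3,0,0],[1,-0.3,0,0],[1,-0.3,0,0],[1,-0.3,0,0],[1,-0.3,0,0],[1,-0.3,0,0],[1,-0.3,0,0],[1,-0.3,0,0],[1,-0.3,0,0],[0,0,0,0]]]'
python3 -c "
from h import *;togo([.5025,.353,.13],-32.5)"
```

```text
t: 3.22
tcp_pos: [0.3722, -0.1223, 0.2314]
tool_rot: [0.877, 0.48, 0.0, 0.0]
force: [-0.3, -0.9, 0.5]
finger_gap: 0.527
gripper_force: 0.0
t: 5.48
tcp_pos: [0.4931, 0.3049, 0.2311]
tool_rot: [0.876, 0.481, 0.0, 0.0]
force: [-0.2, 0.6, 0.7]
finger_gap: 0.528
gripper_force: 0.0
t 5.47 tcp [0.4931 0.3049 0.2311] toolyaw -32.44 tilt z [0.0004 0.0002] shift units [ 1.823 -0.715  4.044] turn units 0.01 F [-0.2  0.6  0.7] grip 0.0 gap 45.1
```

```bash
python3 -m handwheel '[[[0.9,-0.35,0.5,0],[0.92,-0.36,0.5,0],[0,0,1,0],[0,0,1,0],[0,0,0.7,0],[0,0,0,0],[0,0,0,0]]]'
python3 - <<'E'
from h import *
togo([.5025,.353,.054],-32.5)
o=[]
for n,(x,y) in(("side",(330,270)),("top",(248,268))):
    p,d=snapshot(n);np.savez(f"pics/{n}1.npz",p=p,d=d);o.append(cv2.resize(p[y-50:y+50,x-40:x+40],None,fx=5,fy=5,interpolation=cv2.INTER_CUBIC))
cv2.imwrite("pics/crop1.png",np.hstack(o)[...,::-1])
E
```

```text
t: 6.35
tcp_pos: [0.5033, 0.3515, 0.1394]
tool_rot: [0.877, 0.481, 0.001, 0.0]
force: [-0.8, 0.6, -0.7]
finger_gap: 0.523
gripper_force: 0.0
t 6.35 tcp [0.5033 0.3515 0.1394] toolyaw -32.55 tilt z [0.0012 0.0006] shift units [ 0.029 -0.06   3.416] turn units -0.009 F [-0.8  0.6 -0.7] grip 0.0 gap 44.7
```

View pics/crop1.png

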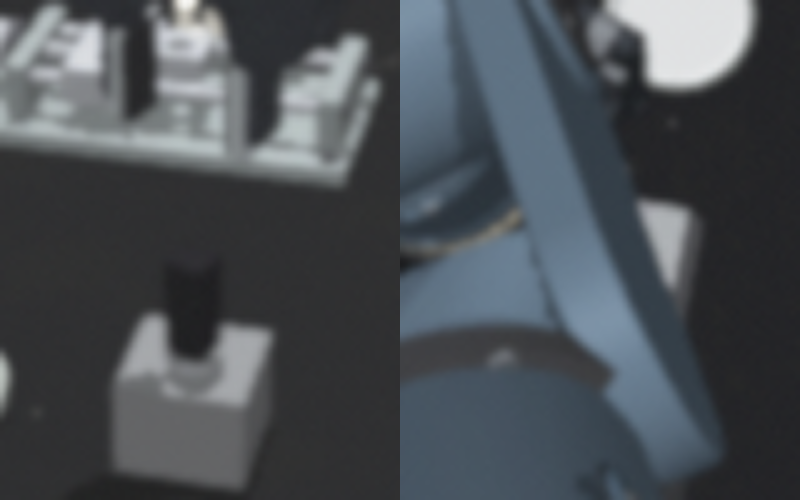

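The side crop shows the two dark open fingers, tips near crop (130,120) and (237,155), straddling the pin handle at (193,300). The arm hides the pin in the top view. The alignment agrees, so I'm going down and gripping.

```bash
python3 -m handwheel '[[[0.03,-0.06,0.6,0],[0,0,0.7,0],[0,0,0.7,0],[0,0,0.6,0],[0,0,0.5,0],[0,0,0.3,0],[0,0,0,0],[0,0,0,0]]]' 45
python3 -c "
from h import *;togo([.5025,.353,.054],-32.5)"
python3 -m handwheel '[[[0,0,0,0],[0,0,0,0],[0,0,0,0],[0,0,0,0],[0,0,0,0],[0,0,0,0]]]' 0 60
python3 -c "
from h import *;togo([.5025,.353,.054],-32.5)"
```

```text
t: 7.45
tcp_pos: [0.5022, 0.353, 0.0543]
tool_rot: [0.877, 0.481, 0.001, 0.0]
force: [-0.2, -0.9, 0.4]
finger_gap: 0.527
gripper_force: 0.0
t 7.45 tcp [0.5022 0.353  0.0543] toolyaw -32.53 tilt z [0.001  0.0005] shift units [0.006 0.009 0.011] turn units -0.006 F [-0.2 -0.9  0.4] grip 0.0 gap 45.0
t: 8.2
tcp_pos: [0.5023, 0.353, 0.0545]
tool_rot: [0.877, 0.481, 0.001, 0.0]
force: [-0.8, 0.1, 5.4]
finger_gap: 0.199
gripper_force: 58.8
t 8.2 tcp [0.5023 0.353  0.0545] toolyaw -32.53 tilt z [0.0012 0.0006] shift units [0.005 0.007 0.022] turn units -0.006 F [-0.8  0.1  5.4] grip 58.783535957336426 gap 17.0
```

```bash
python3 -m handwheel '[[[0,0,-0.4,0],[0,0,-0.7,0],[0,0,-0.8,0],[0,0,-0.7,-0.7],[0,0,-0.6,-1],[0,0,-0.5,-1],[0,0,-0.3,-0.77],[0,0,0,0],[0,0,0,0]]]' 0 80
python3 -c "
from h import *;togo([.52,.0746,.155],-11.7)"
```

```text
t: 9.32
tcp_pos: [0.5015, 0.3526, 0.1539]
tool_rot: [0.776, 0.631, -0.0, -0.0]
force: [-1.7, -0.2, -0.0]
finger_gap: 0.196
gripper_force: 78.2
t 9.32 tcp [0.5015 0.3526 0.1539] toolyaw -11.78 tilt z [-0.0005 -0.0002] shift units [-10.736   2.996  -0.041] turn units -0.013 F [-1.7 -0.2 -0. ] grip 78.22134017944336 gap 16.7
```

```bash
python3 -m handwheel '[[[-0.6,0.15,0,0],[-1,0.28,0,0],[-1,0.28,0,0],[-1,0.28,0,0],[-1,0.28,0,0],[-1,0.28,0,0],[-1,0.28,0,0],[-1,0.28,0,0],[-1,0.28,0,0],[-1,0.28,0,0],[-0.7,0.2,0,0],[-0.44,0.13,0,0],[0,0,0,0],[0,0,0,0],[0,0,0,0]]]'
python3 - <<'E'
from h import *
togo([.52,.0746,.155],-11.7)
s=sense();T=s["tcp_pos"]
o=[]
for n in("side","top"):
    p,d=snapshot(n);np.savez(f"pics/{n}2.npz",p=p,d=d)
    q=proj(n,np.array([[.52,.0746,.044],[T[0],T[1],T[2]-.042]]));print(n,q)
    x,y=(325,220) if n=="side" else(390,245)
    o.append(cv2.resize(p[y-50:y+50,x-40:x+40],None,fx=5,fy=5,interpolation=cv2.INTER_CUBIC))
cv2.imwrite("pics/crop2.png",np.hstack(o)[...,::-1])
E
```

```text
t: 11.2
tcp_pos: [0.5206, 0.0753, 0.1538]
tool_rot: [0.775, 0.632, 0.0, -0.0]
force: [-0.6, 0.1, -0.7]
finger_gap: 0.196
gripper_force: 78.2
t 11.2 tcp [0.5206 0.0753 0.1538] toolyaw -11.66 tilt z [-0.0001  0.0001] shift units [-0.034 -0.017 -0.048] turn units 0.007 F [-0.6  0.1 -0.7] grip 78.21770310401917 gap 16.7
side [[325.25871626 228.43969356]
 [324.85191977 203.87264348]]
top [[385.09207012 257.63452589]
 [387.30192497 252.05068352]]
```

View pics/crop2.png

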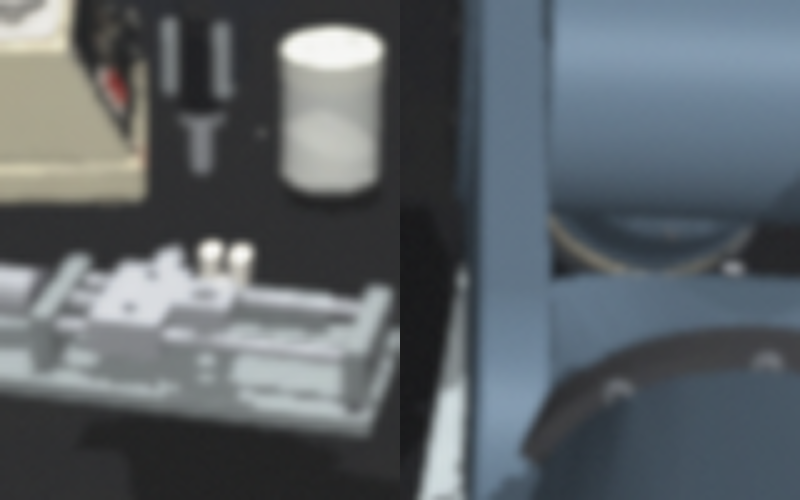

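The side crop shows the pin upright, tip at px (325.3,204.3), where it should be. The eye is at px (326.3,228.7), about half a pixel (1 mm) further to -x than planned. I'll aim at x = 0.519 and go down slowly.

```bash
python3 -m handwheel '[[[0,-0.06,0.5,0],[-0.02,0,0.7,0],[0,0,0.7,0],[0,0,0.5,0],[0,0,0.17,0],[0,0,0,0],[0,0,0,0]]]'
python3 -m handwheel '[[[0,0,0.1,0],[0,0,0.1,0],[0,0,0.1,0],[0,0,0.1,0],[0,0,0,0]]]'
python3 -c "
from h import *;togo([.519,.0748,.0585],-11.7)"
```

```text
t: 12.18
tcp_pos: [0.5196, 0.0744, 0.09]
tool_rot: [0.776, 0.631, 0.0, 0.0]
force: [0.3, 0.5, -1.2]
finger_gap: 0.201
gripper_force: 78.2
t: 12.8
tcp_pos: [0.519, 0.0745, 0.0793]
tool_rot: [0.776, 0.631, -0.0, -0.0]
force: [-1.2, 0.2, -0.0]
finger_gap: 0.199
gripper_force: 78.2
t 12.8 tcp [0.519  0.0745 0.0793] toolyaw -11.72 tilt z [-0.0006  0.    ] shift units [ 0.014 -0.001  0.831] turn units -0.003 F [-1.2  0.2 -0. ] grip 78.21716666221619 gap 17.0
```

```bash
python3 -m handwheel '[[[0,0,0.2,0],[0,0,0.2,0],[0,0,0.2,0],[0,0,0.12,0],[0,0,0.06,0],[0,0,0,0],[0,0,0,0],[0,0,0,0]]]'
python3 -c "
from h import *;togo([.519,.0748,.0585],-11.7)"
```

```text
t: 13.8
tcp_pos: [0.5193, 0.0744, 0.0602]
tool_rot: [0.776, 0.631, 0.0, 0.0]
force: [-0.8, 0.1, -1.2]
finger_gap: 0.197
gripper_force: 78.2
t 13.8 tcp [0.5193 0.0744 0.0602] toolyaw -11.71 tilt z [ 0.0003 -0.    ] shift units [ 0.012 -0.013  0.068] turn units -0.002 F [-0.8  0.1 -1.2] grip 78.2184112071991 gap 16.8
```

```bash
python3 -m handwheel '[[[0,0,0.04,0],[0,0,0,0]]]'; python3 -m handwheel '[[[0,0,0.04,0],[0,0,0,0]]]';python3 -m handwheel '[[[0,0,0.03,0],[0,0,0,0],[0,0,0,0]]]'
```

```text
t: 14.05
tcp_pos: [0.5191, 0.0745, 0.059]
tool_rot: [0.776, 0.631, -0.0, -0.0]
force: [-0.0, -1.3, -1.0]
finger_gap: 0.197
gripper_force: 78.2
t: 14.3
tcp_pos: [0.5192, 0.0744, 0.0585]
tool_rot: [0.776, 0.631, 0.0, 0.0]
force: [-1.7, -0.5, 3.7]
finger_gap: 0.199
gripper_force: 79.1
t: 14.68
tcp_pos: [0.5193, 0.0744, 0.0585]
tool_rot: [0.776, 0.631, 0.0, 0.0]
force: [-1.8, -0.8, 9.8]
finger_gap: 0.196
gripper_force: 80.0
```

Contact is at TCP z = 0.0585, so the collar is on the eye. I'll ease the push slightly and start pulling along tool -y, which is rig -x, watching for the onset of the spring.

```bash
python3 -m handwheel '[[[0,0,-0.03,0],[0,-0.06,0,0],[0,-0.06,0,0],[0,0,0,0]]]' 0 100;python3 -m handwheel '[[[0,-0.1,0,0],[0,-0.1,0,0],[0,-0.1,0,0],[0,-0.1,0,0],[0,-0.1,0,0],[0,-0.1,0,0],[0,-0.1,0,0],[0,-0.1,0,0],[0,0,0,0],[0,0,0,0]]]'
python3 - <<'E'
from h import *
togo([.519,.0748,.0585],-11.7)
p,d=snapshot("side");np.savez("pics/side3.npz",p=p,d=d)
p0=np.load("pics/side2.npz")["p"]
o=[cv2.resize(q[200:260,285:365],None,fx=8,fy=5,interpolation=cv2.INTER_CUBIC)[:298] for q in(p0,p)]
cv2.imwrite("pics/crop3.png",np.vstack(o)[...,::-1])
E
```

```text
t: 15.18
tcp_pos: [0.5181, 0.0748, 0.0586]
tool_rot: [0.776, 0.631, 0.002, 0.001]
force: [2.6, -1.2, 4.8]
finger_gap: 0.197
gripper_force: 97.7
t: 16.42
tcp_pos: [0.5003, 0.0786, 0.0586]
tool_rot: [0.776, 0.631, 0.003, 0.003]
force: [6.2, -2.3, 3.5]
finger_gap: 0.197
gripper_force: 97.5
t 16.43 tcp [0.5003 0.0786 0.0586] toolyaw -11.72 tilt z [ 0.0078 -0.0007] shift units [0.002 0.765 0.011] turn units -0.003 F [ 6.2 -2.3  3.5] grip 97.45914459228516 gap 16.8
```

View pics/crop3.png

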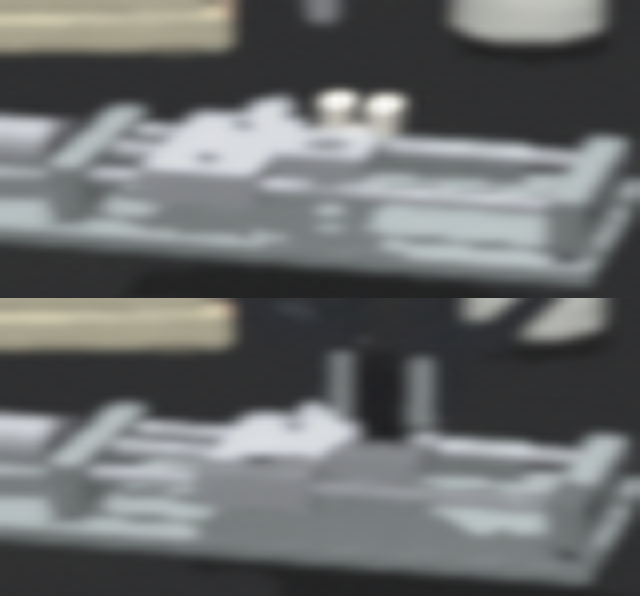

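The top half shows home: pointer tip near crop (288,102) and prongs at (338,100) and (386,102). The bottom half shows the carriage following the pin, with the fingers now hiding the pointer and prongs. I'll work out the needed pull from the saved unobstructed views.

Run:
```python
from h import *
np.set_printoptions(precision=4,suppress=True)
a=np.radians(-11.7);X=np.array([np.cos(a),np.sin(a),0]);Y=np.array([-np.sin(a),np.cos(a),0])
rel=lambda P:(lambda q:np.array([q@X,q@Y,P[2]])*1000)(P-np.array([.5195,.0746,0]))
print("notch tri",rel(tri((414.3,262.2),(329.8,219.6))),"ptr tri",rel(tri((417.5,248.3),(320.8,219.8))),"eye tri",rel(tri((385.3,257.7),(326,228.7))))
for n,f,(u0,u1,v0,v1) in(("top","top0",(404,424,252,272)),("side","side2",(322,338,214,226)),("side","side0",(322,338,214,226))):
    g=np.load(f"pics/{f}.npz");p=g["p"][v0:v1,u0:u1].astype(int);m=(p.min(-1)>(225 if n=="top" else 190))
    k,l,st,c=cv2.connectedComponentsWithStats(m.astype(np.uint8));print(f,[(s[4],cc+[u0,v0]) for s,cc in zip(st,c)][1:])
    P=cloud(n,g["d"])[v0:v1,u0:u1][m];print(" rig x range",[rel(q).round(1) for q in(P[np.argsort(P@X)[[0,len(P)//2,-1]]])], "zmax",np.percentile(P[:,2],[50,95]))
# pointer/prong profile along rig x in top image at rig y of prongs
p=np.load("pics/top0.npz")["p"].astype(np.float32).mean(-1)
for y,z in((-58,.03),(-62,.03),(-66,.03),(-56,.0365),(-60,.0365)):
    xs=np.arange(-16,48,1.);W=np.array([.5195,.0746,0])+np.outer(xs,X)/1000+Y*y/1000;W[:,2]=z
    q=proj("top",W).astype(np.float32);print(y,z,cv2.remap(p,q[:,:1].copy(),q[:,1:].copy(),cv2.INTER_LINEAR)[:,0].astype(int).tolist())
```

```text
notch tri [  2.6395 -60.3112  41.2327] ptr tri [ 30.7484 -63.2755  36.7878] eye tri [-0.3586 -0.5262 43.2267]
top0 [(np.int32(102), array([409.6569, 261.451 ]))]
 rig x range [array([ -8.5, -46.6,  26.5]), array([  3.8, -46.4,  29.7]), array([ 15.4, -47.3,  24.6])] zmax [0.0299 0.0422]
side2 [(np.int32(9), array([326.6667, 219.8889])), (np.int32(11), array([332.5455, 220.6364])), (np.int32(5), array([328., 225.]))]
 rig x range [array([ -8.9, -57.6,  39.7]), array([  6.6, -54.1,  42.5]), array([  37.1, -141.7,   -0.2])] zmax [0.0409 0.0428]
side0 [(np.int32(9), array([326.6667, 219.8889])), (np.int32(12), array([332.5, 220.5])), (np.int32(1), array([322., 225.])), (np.int32(5), array([328., 225.]))]
 rig x range [array([-10. , -52.9,  41.9]), array([  6.1, -51.7,  29. ]), array([  36.8, -140.4,    0.4])] zmax [0.0413 0.0426]
-58 0.03 [38, 39, 42, 48, 63, 80, 113, 146, 188, 225, 238, 249, 252, 253, 252, 249, 236, 211, 182, 145, 119, 124, 134, 167, 201, 223, 245, 250, 252, 253, 252, 248, 241, 218, 180, 140, 99, 66, 53, 43, 49, 55, 70, 83, 101, 118, 136, 155, 171, 180, 182, 169, 152, 13
[... 548 characters left out ...]
, 39, 41, 45, 52, 58, 64, 69, 69, 68, 58, 51, 45, 40, 38, 38, 37, 38, 38, 38, 38, 38]
-56 0.0365 [39, 42, 49, 62, 80, 112, 145, 186, 223, 237, 251, 252, 253, 252, 250, 237, 219, 193, 163, 149, 146, 156, 178, 204, 227, 244, 249, 253, 253, 253, 248, 243, 210, 175, 133, 89, 64, 50, 50, 60, 74, 96, 116, 138, 156, 173, 191, 201, 211, 205, 194, 180, 164, 145, 128, 109, 87, 69, 54, 43, 40, 38, 38, 38]
-60 0.0365 [38, 43, 48, 64, 85, 119, 157, 192, 222, 243, 249, 253, 253, 252, 248, 239, 207, 173, 134, 96, 103, 120, 157, 199, 224, 242, 251, 252, 253, 252, 247, 234, 214, 171, 128, 93, 59, 48, 40, 39, 40, 44, 50, 59, 74, 91, 112, 130, 138, 141, 124, 107, 85, 64, 54, 46, 42, 40, 38, 37, 37, 38, 38, 38]
```

The notch is at rig x ≈ 3.5 mm and the pointer at home is at ≈ 32 mm, so the needed pull is about 28.7 mm. The pin bears on the -x wall of the eye with about 1.5 mm of play, so the pull now is about 18 mm. Another 10.6 mm should reach the mark.

```bash
python3 -m handwheel '[[[0,-0.1,0,0],[0,-0.1,0,0],[0,-0.1,0,0],[0,-0.08,0,0],[0,-0.04,0,0],[0,0,0,0],[0,0,0,0],[0,0,0,0]]]'
python3 - <<'E'
from h import *
togo([.519,.0748,.0585],-11.7)
p,d=snapshot("side");np.savez("pics/side4.npz",p=p,d=d)
p0=np.load("pics/side2.npz")["p"];p3=np.load("pics/side3.npz")["p"]
# track block's face facing the side camera (rig +y side) by template
a=np.radians(-11.7);X=np.array([np.cos(a),np.sin(a),0]);Y=np.array([-np.sin(a),np.cos(a),0])
E=np.array([.5195,.0746,0])
H=lambda q:cv2.resize(q,None,fx=8,fy=8,interpolation=cv2.INTER_CUBIC)
pt=lambda x,y,z:E+X*x/1e3+Y*y/1e3+[0,0,z/1e3]
u=proj("side",np.array([pt(15,34,38),pt(53,34,38)])).mean(0);ub=proj("side",np.array([pt(0,34,38)]))[0];ua=proj("side",np.array([pt(-40,34,38)]))[0]
du=(ua-ub)/40;print("px/mm",du)
c=np.round(u).astype(int);T=H(p0[c[1]-5:c[1]+5,c[0]-13:c[0]+13])
for n,q in(("18",p3),("now",p)):
    o=np.array([c[0]-20,c[1]-9]);S=H(q[o[1]:o[1]+22,o[0]:o[0]+60])
    r=cv2.matchTemplate(S,T,cv2.TM_CCOEFF_NORMED);_,v,_,l=cv2.minMaxLoc(r)
    sh=np.array(l)/8+o-[c[0]-13,c[1]-5];print(n,v,sh,"pull mm",sh@du/(du@du))
cv2.imwrite("pics/crop4.png",np.vstack([cv2.resize(q[200:260,285:365],None,fx=8,fy=5,interpolation=cv2.INTER_CUBIC)[:298] for q in(p0,p)])[...,::-1])
E
```

```text
t: 17.48
tcp_pos: [0.4908, 0.0806, 0.0586]
tool_rot: [0.776, 0.631, 0.003, 0.003]
force: [6.8, -2.3, 2.5]
finger_gap: 0.192
gripper_force: 97.5
t 17.48 tcp [0.4908 0.0806 0.0586] toolyaw -11.72 tilt z [ 0.0094 -0.0009] shift units [0.    1.152 0.017] turn units -0.003 F [ 6.8 -2.3  2.5] grip 97.46334671974182 gap 16.4
px/mm [0.39384476 0.04292444]
18 0.7307242751121521 [ 8.625 -3.625] pull mm 20.65104748531249
now 0.7103347778320312 [12.   -3.25] pull mm 29.2223732431344
```

View pics/crop4.png

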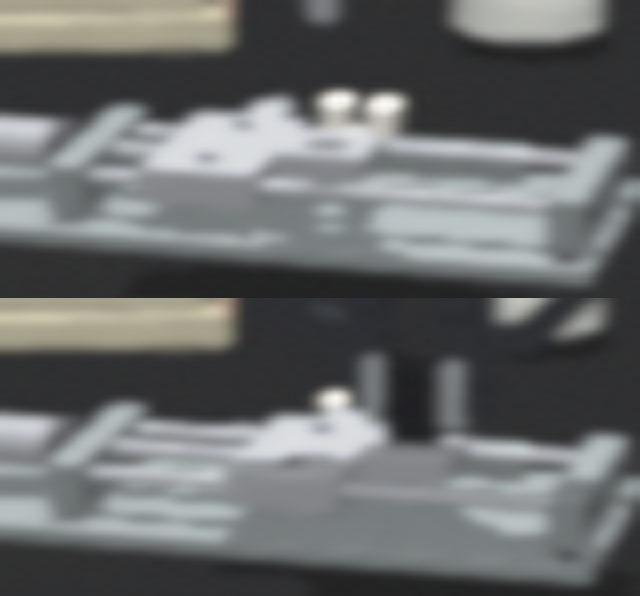

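The side crop shows the carriage out, with the +x prong visible at crop (333,400) beside the rear finger. That finger covers where the pointer should be, near (368,400), close to the prong midpoint of 362. Force onset suggests a pull of about 27.5 mm, so I'll add 1 mm and check for rest and for visibility from above.

```bash
python3 -m handwheel '[[[0,-0.04,0,0],[0,0,0,0],[0,0,0,0],[0,0,0,0],[0,0,0,0]]]'
python3 - <<'E'
from h import *
togo([.519,.0748,.0585],-11.7)
p,d=snapshot("top");P=cloud("top",d)
print("z over clip/pointer",P[255:270:4,404:424:4,2].round(2).tolist())
p,d=snapshot("side");p0=np.load("pics/side0.npz")["p"]
np.savez("pics/side5.npz",p=p,d=d)
# edge-based tracking: along the lines of the block's near face and the tongue's near face, luminance profiles home/now
a=np.radians(-11.7);X=np.array([np.cos(a),np.sin(a),0]);Y=np.array([-np.sin(a),np.cos(a),0]);E=np.array([.5195,.0746,0])
for nm,y,z in(("blocktop",31,41),("tongue side",15,38),("block face",34,36)):
    xs=np.arange(-50,60,1.);W=E+np.outer(xs,X)/1e3+Y*y/1e3;W[:,2]=z/1e3;q=proj("side",W).astype(np.float32)
    for n,im in(("home",p0),("now",p)):
        r=cv2.remap(im.astype(np.float32).mean(-1),q[:,:1].copy(),q[:,1:].copy(),cv2.INTER_LINEAR)[:,0].astype(int);print(nm,n,r[::2].tolist())
E
```

```text
t: 18.15
tcp_pos: [0.49, 0.0808, 0.0587]
tool_rot: [0.776, 0.631, 0.004, 0.003]
force: [6.6, -1.8, 2.3]
finger_gap: 0.193
gripper_force: 97.5
t 18.15 tcp [0.49   0.0808 0.0587] toolyaw -11.72 tilt z [ 0.0098 -0.0009] shift units [1.000e-03 1.185e+00 1.900e-02] turn units -0.003 F [ 6.6 -1.8  2.3] grip 97.46847867965698 gap 16.4
z over clip/pointer [[0.39, 0.39, 0.39, 0.39, 0.39], [0.38, 0.39, 0.39, 0.39, 0.39], [0.76, 0.76, 0.76, 0.76, 0.76], [0.77, 0.77, 0.77, 0.77, 0.77]]
blocktop home [184, 185, 185, 181, 175, 172, 172, 174, 177, 180, 181, 183, 184, 184, 179, 169, 162, 157, 153, 149, 148, 147, 146, 147, 150, 151, 152, 153, 153, 149, 146, 146, 156, 176, 191, 201, 203, 201, 200, 197, 195, 194, 196, 198, 201, 203, 204, 204, 201, 195, 182, 165, 149, 136, 131]
blocktop now [165, 154, 145, 139, 136, 136, 136, 135, 134, 133, 133, 133, 134, 135, 135, 133, 129, 127, 127, 133, 138, 141, 143, 145, 145, 145, 145, 144, 145, 145, 145, 145, 145, 145, 147, 154, 162, 171, 179, 183, 184, 179, 175, 173, 173, 175, 178, 181, 182, 179, 171, 159, 147, 136, 131]
tongue side home [146, 145, 144, 142, 141,
[... 425 characters left out ...]
3, 160, 165, 166, 168, 169, 170, 169, 166, 163, 162, 162, 162, 161, 160, 159, 160, 161, 161, 160, 156, 153, 149, 146]
block face home [185, 184, 185, 186, 187, 188, 188, 188, 187, 186, 184, 183, 182, 182, 183, 184, 186, 186, 186, 184, 183, 181, 179, 178, 178, 180, 181, 183, 184, 183, 175, 162, 149, 140, 139, 139, 140, 140, 140, 140, 140, 141, 141, 140, 140, 141, 141, 142, 142, 143, 145, 153, 163, 171, 175]
block face now [151, 150, 149, 149, 149, 149, 149, 149, 149, 149, 149, 148, 148, 148, 148, 147, 144, 139, 134, 133, 134, 135, 135, 135, 135, 135, 135, 135, 136, 136, 136, 136, 136, 136, 137, 139, 146, 157, 171, 181, 185, 186, 185, 184, 182, 181, 179, 179, 180, 180, 181, 182, 181, 179, 177]
```

Edge tracking on the carriage gives pulls of 28.8, 29.4 and 28 mm from three edges, against 28.7 mm needed. The grip is firm, the pin bears about 7 N and the arm is at rest, so I'm handing in.

```bash
python3 -c "
from station import *
print(sign_off())"
```

```text
the job is handed in; nothing more can be done
None
```

The job is handed in: the pin is through the eye with its collar seated, and the gripper is holding the carriage out about 28.7 mm by the pin's handle. By my measurements the pointer is over the notch, but the arm hid it from both cameras so I couldn't see it directly, and sign-off returned no verdict.

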